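Find the socket that fits the nut of a clamping base

TASK

Slide the guard of the clamping base fully open, so that the hex nut lies bare, and find out which of the two sockets in the green tray fits the nut by trying. The one that does not fit must end standing upright in the green tray; press the one that fits fully down on the nut and finish while still holding it there in the gripper. Leave the other things where they are.

Things in the scene. Friction and masses are not known exactly. Their poses are not given: they have to be found in the camera images.
- clamp_base: flat aluminium plate 104 x 240 x 12 mm fixed to the worktop, with two low steel rails (20 mm high) along its y axis. Origin: on the worktop, on the axis of the hex nut; the plate runs from 65 mm on the -y side to 175 mm on the +y side of it. z up.
- nut_seat (a point): centre of the top of the washer (44 mm across, 16 mm above the worktop) under the hex nut. The fixed dark steel nut stands on it: 24 mm across flats, 16 mm high, top 3 mm tapered; a 12 mm stud ends 3 mm above it. Two of the nut's corners lie on this point's x axis (parallel to clamp_base's). A seated socket has its origin here.
- guard (a joint): the grey guard, a cover 88 x 62 mm open at two ends, sliding along the rails, in m: 0 to 0.012 at the start (over the nut); grows as it slides to the +y side of clamp_base; 0.09 = fully open at its stop (from 0.08 counts as fully open). About 1.5 N of friction; stays where it is left.
- guard_grip (a point): point on the guard's black bar handle, 64 mm above the worktop (moves with the guard). The bar is 44 mm long across the slide (clamp_base's x), 16 mm thick along the slide, and stands 28 mm up from the guard's roof (49 mm above the worktop) to 77 mm.
- socket_1: steel socket with a square adapter on top, mouth down, about 0.2 kg. Origin: centre of its mouth (underside), z up. Round body 39 mm across from 0 to 32 mm up, then a dark adapter 20 x 20 mm (sides along its x and y) from 32 to 60 mm: grip it there. Hex opening in the underside, 24 mm deep, two corners on the x axis, so it fits alike every 60 degrees. May or may not fit the nut.
- socket_2: a socket exactly like socket_1 outside, same frame and sizes; may or may not fit the nut. Just one of the two fits (opening 26 mm across flats) and drops over the nut until its mouth rests on the washer. The other's opening is about 21 mm across flats and it stops on the top of the nut, some 14 mm too high. Which is which is not told: try.
- tray: shallow green tray fixed to the worktop, 240 x 340 mm (x by y) and 32 mm high, floor 3 mm thick, walls 3 mm. Origin: centre of its underside; z up. At the start the two sockets stand in its half on the -x side, 100 to 220 mm apart along its y axis.
- ref_block: flat square steel block 60 x 60 x 16 mm lying in the tray; bystander. Origin: centre of its underside.
- specimen_a: round black specimen, 30 mm across, 17 mm high, in the tray; bystander. Origin: centre of its underside.
- specimen_b: round dark red specimen, 30 mm across, 21 mm high, in the tray; bystander. Origin: centre of its underside.
- pen: marker pen 128 mm long, 16 mm thick, lying on the worktop behind the clamping base; bystander. Origin: centre of its underside.
There are look-alikes about, which are no part of the job. Leave any orange look-alike of the socket_2 alone.

How it is judged:
By the outcome, as a careful person would: the job done as asked, in the order asked, and still so for the second after the job is handed in, while the arm keeps its last pose, push and grip.
It also fails if it takes over 64 s, if anything falls off the work surface, if the arm or the gripper's body presses on something with over 40 N, if the wrist force passes 120 N, or if a joint passes its speed limit or range.

ROBOT

A 6-joint arm with a two-finger parallel gripper is mounted at the origin on a cart in front of the work surface, level with it; the furniture and walls round the work are solid. World frame = base frame: x ahead of the robot, y to its left, z up, the work surface at z = 0. Lengths are in m, angles in rad, forces in N, time in s.
With the tool pointing down it reaches from about 0.4 to 0.825 m from the base axis. Payload 7 kg.
Tool frame: the origin (TCP) lies at the very end of the fingers, on their centre line; the grasp point (between the pads) lies 19 mm behind it; z points along the fingers, y is the line along which they close (so a half turn about z gives the same grasp; the last joint's range is limited). The gripper opens to 88 mm and grips with 3 to 60 N. Pads are 19 mm wide; open, the fingers measure 130 mm over their backs; the gripper's body (78 mm by 193 mm) begins 47 mm behind the grasp point.
Start: joints at [-0.971, 0.359, 0.012, 0, -1.224, -0.288], TCP at [0.207, -0.642, 0.227] pointing down, gripper open.
Joint ranges: [-3.07, 3.07], [-1.43, 2.12], [-1.02, 1.25], [-3.03, 1.67], [-3.05, -0], [-3.03, 3.03]. Speed limits (rad/s): [2.39, 2.39, 3.01, 3.14, 3.14, 3.14].

INTERFACE

Orientations are given as a unit quaternion [x, y, z, w].
In Python, from plant import readout, vision, ticket gives the robot as it stands.
- The arm moves only by the tool jog_arm, never from a script. Its argument "rows" is text: rows parted by semicolons, each of 5 numbers parted by spaces: the shift along the tool's x, y, z in m, then the turn about the tool's z in degrees, then the finger opening in m, from 0 to 0.0876. A call has 1 to 8 rows; each row is the pose to reach, as a shift and turn from the pose commanded when the call began, along the tool's axes at that moment; what a row does not reach only later rows make up. A row lasts 1/10 s, in which the tool goes at most 50 mm and 8.59 degrees, less where a joint would pass 70% of its speed; a pose out of reach is approached as far as the arm can. A call with a gripper value outside its range is refused whole. The fingers move at their own pace and stop on an object; the grip force is fixed at half the most. Time passes only in rows, so rows that repeat a pose let the fingers close. It gives the time, the measured TCP pose, the force, the opening and the grip force at its end, in the units of the state.
- readout.read_state(): the state, without advancing time (a new reading comes with each control period).
- vision.camera(name): name is "scene" or "top" or "wrist"; returns a dict with "img" (480x640x3 uint8, red, green, blue), "intrinsics" (3x3 intrinsics, pixels), "rvec" (rotation vector, rad) and "tvec" (3), from world to camera coordinates, as OpenCV has them. Camera axes: x right, y down, z forward; pixel columns grow to the right and rows downward; lengths in m; the calibration is good to about 2 mm. A picture is of the moment at which its call begins. There is no depth.
- ticket.hand_in(): hands the job in; it is judged then, once.
The state is a dict: "t": time; "q": joint angles; "qvel": joint speeds; "effort": joint torques, N m; "ee_pos": TCP position; "eef_rot": TCP orientation; "force": force on the tool from outside, world axes, zero at the start; "moment": the same for the moment, N m; "finger_gap": opening from 0.0 (shut) to 1.0 (fully open); "gripper_force": force on a finger pad.
Only numpy, scipy, OpenCV 4.12 (cv2) and the standard library are available. Lean on these libraries where they do the work, as an engineer would, in place of code of your own. Each camera call takes 0.05 s, during which the arm holds its last target. There are 200 camera calls.

## Working session

There is one attempt and no reset: what is moved stays moved. The work goes in short steps, Python scripts to look and compute and a tool call to move; the robot and the scene stay as the last step left them, time stands still between calls to the robot, and variables do not carry over. Pictures are saved under pics/ and viewed, at most 10 in all, crops included, and the job is handed in when it is done.

Besides the shell and the picture viewer there is one more tool, called as a command line: name --argument value ..., lists and objects as JSON in quotes. jog_arm: Moves the arm, as the interface text tells. Its arguments: {"type":"object","properties":{"rows":{"type":"string"}},"required":["rows"]}

```bash
mkdir -p pics; cat > h.py <<'E'
import numpy as np, cv2
from plant import readout, vision, ticket
from scipy.spatial.transform import Rotation as R
def cam(n,save=None):
    c=vision.camera(n)
    if save: cv2.imwrite(f'pics/{save}.png',c['img'][:,:,::-1])
    return c
def ray(c,u,v,z):
    Rm=cv2.Rodrigues(np.array(c['rvec'],float))[0]; t=np.array(c['tvec'],float).ravel()
    o=-Rm.T@t; d=Rm.T@np.linalg.inv(c['intrinsics'])@np.array([u,v,1.])
    return o+d*(z-o[2])/d[2]
def proj(c,p):
    return cv2.projectPoints(np.array(p,float).reshape(-1,1,3),np.array(c['rvec'],float),np.array(c['tvec'],float),np.array(c['intrinsics'],float),None)[0].reshape(-1,2)
def totool(p):
    s=readout.read_state(); r=R.from_quat(s['eef_rot'])
    return r.inv().apply(np.array(p)-s['ee_pos'])
E
python3 - <<'E'
from h import *
import pickle
a=cam('top','top0');b=cam('scene','scene0');pickle.dump((a,b),open('c0.pkl','wb'))
s=readout.read_state();print(s)
for c in(a,b):print(ray(c,320,240,0),-cv2.Rodrigues(np.array(c['rvec']))[0].T@np.array(c['tvec']).ravel())
E
```

```text
{'t': 0.1, 'q': array([-9.70900567e-01,  3.59317846e-01,  1.11230563e-02, -2.96636194e-04,
       -1.22409719e+00, -2.88086213e-01]), 'qvel': array([ 0.00132226, -0.00164144,  0.0020532 ,  0.00220109,  0.00090952,
        0.00020401]), 'effort': array([-1.93516949e-03, -5.84163380e+01,  2.93749005e+01,  7.01547503e+00,
        1.02031013e-02, -7.03499995e-05]), 'ee_pos': array([ 0.20689688, -0.6420369 ,  0.22570491]), 'eef_rot': array([-1.55224028e-01,  9.87879002e-01,  7.35222711e-04, -1.95291902e-04]), 'force': array([-0.16596369, -0.19112193,  0.35840098]), 'moment': array([-0.01107431,  0.027117  , -0.00083467]), 'gripper_force': 0.0, 'finger_gap': 0.9992943022330592}
[ 0.57044255 -0.03633073  0.        ] [ 0.3453748  -0.06626804  0.99130117]
[0.61508516 0.04643505 0.        ] [-0.35086457 -0.70205069  0.75656576]
```

View pics/top0.png

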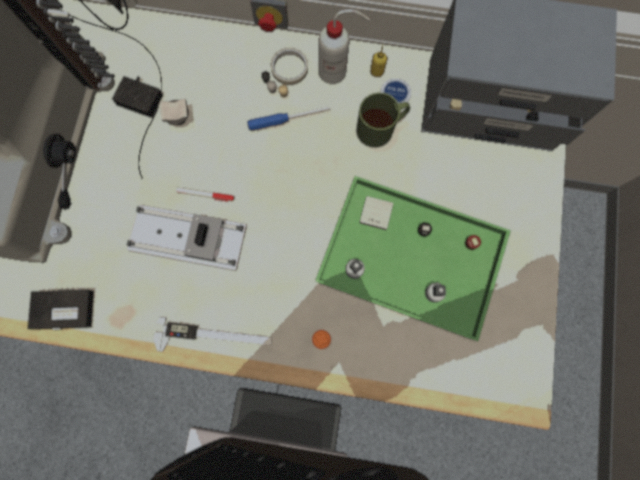

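View pics/scene0.png

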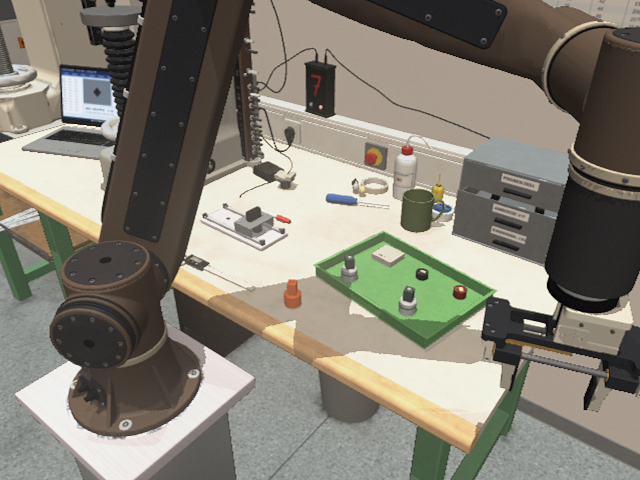

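The top view shows the base plate at about (130–243, 207–268) and the guard at (203,236) with its handle. The tray is at (318–508, 180–338). Socket candidates are the steel ones at (355,268) and (436,291), both in the green tray, and an orange one at (321,339) on the bench. The two in the tray match the description and the orange one is the look-alike, so I'll leave it. I'll confirm with a crop.

```bash
python3 - <<'E'
from h import *
import pickle
a,b=pickle.load(open('c0.pkl','rb'))
A=a['img'][:,:,::-1];B=b['img'][:,:,::-1]
r=lambda im,x,y,w,h,k:cv2.resize(im[y:y+h,x:x+w],None,fx=k,fy=k,interpolation=cv2.INTER_CUBIC)
top=np.hstack([r(A,120,195,133,83,3),r(A,330,240,133,83,3)])
bot=np.hstack([r(B,195,195,100,80,4),r(B,330,245,100,80,4)])
w=800;out=np.zeros((570,800,3),np.uint8);out[:249,:798]=top;out[249:569]=bot
cv2.imwrite('pics/crop.png',out)
hsv=cv2.cvtColor(a['img'],cv2.COLOR_RGB2HSV)
m=cv2.inRange(hsv,(45,80,40),(75,255,255));c=max(cv2.findContours(m,0,2)[0],key=cv2.contourArea)
bx=cv2.boxPoints(cv2.minAreaRect(c));print('tray',bx);P=[ray(a,*p,.032)[:2].round(4) for p in bx];print(P,np.mean(P,0),[np.linalg.norm(P[i]-P[i-1]) for i in range(4)])
d=bx
E
```

```text
tray [[315.1969  282.7754 ]
 [352.98767 175.70154]
 [514.51385 232.71075]
 [476.72308 339.7846 ]]
[array([ 0.4724, -0.042 ]), array([ 0.7157, -0.0848]), array([ 0.6451, -0.4392]), array([ 0.4115, -0.3804])] [ 0.561175 -0.2366  ] [np.float64(0.34383625463292844), np.float64(0.24703588808106405), np.float64(0.36136369491137316), np.float64(0.24088669535696655)]
```

View pics/crop.png

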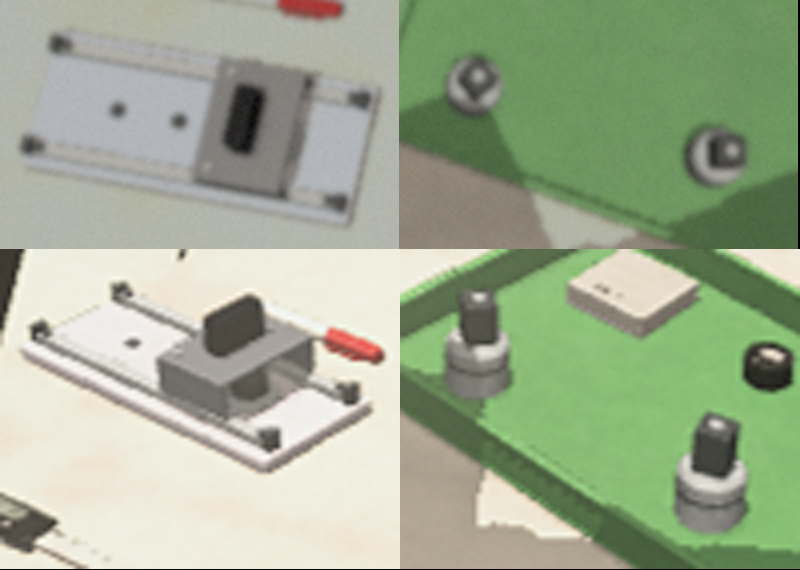

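The crop confirms two steel sockets in the tray, with adapter tops at about (356,268) and (440,291). The guard is over the nut, and its free slide direction is image-left (world +y).

```bash
python3 - <<'E'
from h import *
import pickle
a,b=pickle.load(open('c0.pkl','rb'))
f=lambda x,y,z:ray(a,120+x/3,195+y/3,z)
C=[f(45,25,.012),f(22,160,.012),f(350,222,.012),f(380,88,.012)]
print(np.round(C,4)); yv=(C[0]+C[1]-C[2]-C[3])/2;print('len',np.linalg.norm(yv),'ang of +y',np.degrees(np.arctan2(yv[1],yv[0])), np.linalg.norm(C[0]-C[1]))
yu=yv/np.linalg.norm(yv);print('nut est',(C[2]+C[3])/2+yu*.065)
g=f(245,118,.077);print('handle',g,'scene px',proj(b,g))
for u,v in((356.3,268.3),(439.7,290.7)):
    p=ray(a,u,v,.063);print('sock',p,proj(b,p))
s=readout.read_state();r=R.from_quat(s['eef_rot']);print(r.as_matrix().round(3))
c=vision.camera('wrist');Rm=cv2.Rodrigues(np.array(c['rvec']))[0];o=-Rm.T@np.array(c['tvec']).ravel()
print('wristcam in tool',r.inv().apply(o-s['ee_pos']),(r.inv().as_matrix()@Rm.T).round(3),c['intrinsics'])
print('to above handle',totool([g[0],g[1],.20]))
E
```

```text
[[0.5833 0.3747 0.012 ]
 [0.483  0.3664 0.012 ]
 [0.4771 0.1271 0.012 ]
 [0.5763 0.1252 0.012 ]]
len 0.24450559127282834 ang of +y 88.47773022633528 0.10063142041720546
nut est [0.52841969 0.19111985 0.012     ]
handle [0.52600453 0.19756028 0.077     ] scene px [[254.12173008 210.42612283]]
sock [ 0.51046994 -0.11941118  0.063     ] [[348.65479802 258.76593841]]
sock [ 0.49274284 -0.28922143  0.063     ] [[408.35243534 289.53837539]]
[[-0.952 -0.307 -0.001]
 [-0.307  0.952  0.001]
 [ 0.     0.002 -1.   ]]
wristcam in tool [ 0.06546464 -0.00018959 -0.15769692] [[-0.    -0.969 -0.249]
 [ 1.    -0.     0.001]
 [-0.001 -0.249  0.969]] [[360.54073627   0.         323.31406578]
 [  0.         360.54073627 239.41142924]
 [  0.           0.           1.        ]]
to above handle [-0.56124716  0.70132237  0.02664125]
```

jog_arm --rows "-0.38 0.321 -0.01 19.4 0.0876;-0.38 0.321 -0.01 19.4 0.0876;-0.38 0.321 -0.01 19.4 0.0876;-0.38 0.321 -0.01 19.4 0.0876;-0.38 0.321 -0.01 19.4 0.0876;-0.38 0.321 -0.01 19.4 0.0876;-0.38 0.321 -0.01 19.4 0.0876;-0.38 0.321 -0.01 19.4 0.0876"

```text
t: 0.95
ee_pos: [0.4177, -0.3037, 0.2347]
eef_rot: [0.013, 1.0, -0.0, 0.0]
force: [1.2, -0.8, -0.0]
finger_gap: 1.0
gripper_force: 0.0
```

```bash
python3 - <<'E'
from h import *
import pickle
s=readout.read_state();print(s['t'],s['ee_pos'],s['qvel'].round(2),R.from_quat(s['eef_rot']).as_matrix().round(3))
print(totool([.47,-.22,.22]),totool([.526,.1976,.16]))
E
```

```text
0.95 [ 0.4177255  -0.30366573  0.23468911] [ 1.   -0.1  -0.09  0.   -0.01 -0.99] [[-1.     0.027  0.   ]
 [ 0.027  1.    -0.   ]
 [-0.    -0.    -1.   ]]
[-0.05000336  0.08504082  0.01469931] [-0.09474494  0.503997    0.07469658]
```

jog_arm --rows "-0.025 0.04 0.01 0 0.0876;-0.045 0.06 0.01 0 0.0876;-0.045 0.06 0.01 0 0.0876;-0.045 0.06 0.01 0 0.0876"

```text
t: 1.35
ee_pos: [0.4639, -0.2462, 0.2243]
eef_rot: [0.013, 1.0, 0.0, -0.0]
force: [-0.5, -0.9, -0.5]
finger_gap: 1.002
gripper_force: 0.0
```

```bash
python3 - <<'E'
from h import *
import pickle
s=readout.read_state();print(s['t'],s['ee_pos'],s['qvel'].round(2))
c=cam('wrist','w1');pickle.dump(c,open('w1.pkl','wb'))
print(proj(c,[[.5105,-.1194,.063],[.4927,-.2892,.063]]))
print(totool([.526,.1976,.16]))
E
```

```text
1.35 [ 0.46389964 -0.24615556  0.22430097] [-0.03 -0.01 -0.01  0.   -0.    0.01]
[[459.89314453 267.56810168]
 [276.86417294 253.74240808]]
[-0.05085555  0.44583119  0.06436217]
```

View pics/w1.png

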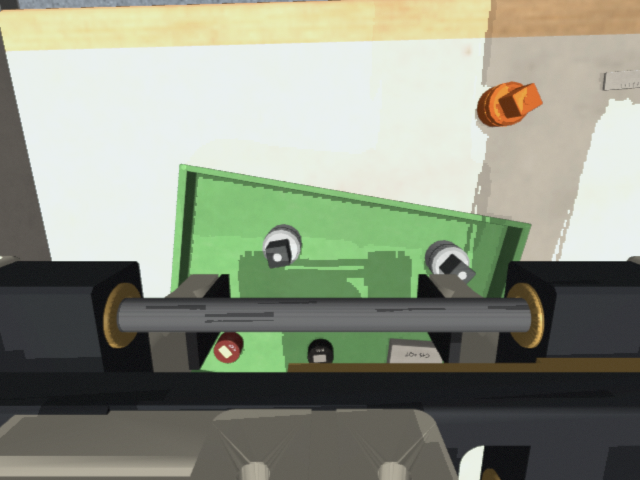

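The wrist view shows the two steel sockets, with adapters at about (278,252) and (457,269). The orange look-alike is outside the tray at (510,103). I'll enlarge both adapters to get their yaw.

```bash
python3 - <<'E'
from h import *
import pickle
c=pickle.load(open('w1.pkl','rb'));A=c['img'][:,:,::-1]
r=lambda x,y:cv2.resize(A[y:y+60,x:x+50],None,fx=8,fy=8,interpolation=cv2.INTER_CUBIC)
cv2.imwrite('pics/w1c.png',np.hstack([r(257,218),r(423,233)]))
E
```

```text
(no output)
```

View pics/w1c.png

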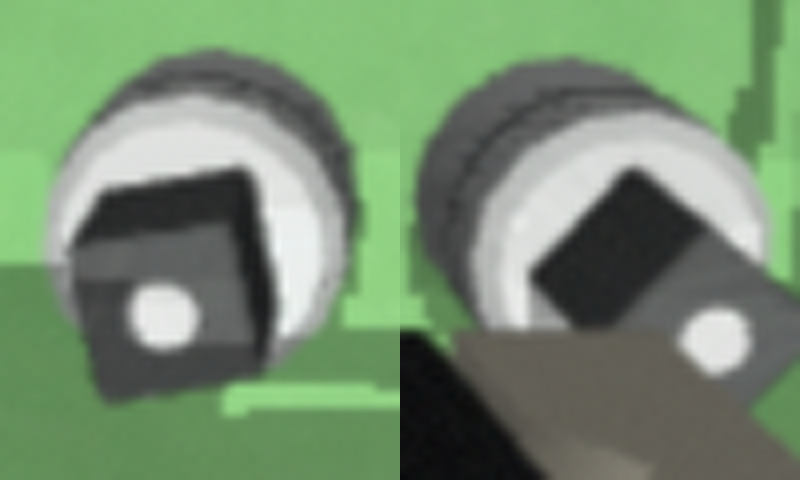

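jog_arm --rows "-0.05 0.446 0.06 0 0.0876;-0.05 0.446 0.06 0 0.0876;-0.05 0.446 0.06 0 0.0876;-0.05 0.446 0.06 0 0.0876;-0.05 0.446 0.06 0 0.0876;-0.05 0.446 0.06 0 0.0876;-0.05 0.446 0.06 0 0.0876;-0.05 0.446 0.06 0 0.0876"

```text
t: 2.2
ee_pos: [0.5185, 0.1466, 0.1717]
eef_rot: [0.014, 1.0, 0.0, 0.0]
force: [1.1, 0.2, 0.4]
finger_gap: 1.0
gripper_force: 0.0
```

```bash
python3 - <<'E'
from h import *
s=readout.read_state();print(s['t'],s['ee_pos'],s['qvel'].round(2));print(totool([.526,.1976,.13]))
E
```

```text
2.2 [0.51852085 0.14661652 0.17166539] [ 0.73  0.37  0.29  0.    0.08 -0.73]
[-0.00600437  0.05116403  0.04168269]
```

jog_arm --rows "-0.003 0.024 0.03 0 0.0876;-0.003 0.024 0.03 0 0.0876;-0.003 0.024 0.03 0 0.0876"

```text
t: 2.5
ee_pos: [0.5218, 0.1688, 0.1409]
eef_rot: [0.013, 1.0, -0.001, -0.001]
force: [0.1, -0.4, 0.5]
finger_gap: 0.996
gripper_force: 0.0
```

```bash
python3 - <<'E'
from h import *
import pickle
c=pickle.load(open('w1.pkl','rb'))
def L(x,y):return ray(c,257+x/8,218+y/8,.063)[:2]
def Rr(x,y):return ray(c,423+(x-400)/8,233+y/8,.063)[:2]
an=lambda a,b:np.degrees(np.arctan2(*(b-a)[::-1]))
print('B dot',L(163,316),'corners mean',np.mean([L(75,248),L(238,222),L(268,370),L(110,402)],0),[an(L(75,248),L(238,222)),an(L(110,402),L(268,370)),an(L(75,248),L(110,402)),an(L(238,222),L(268,370))])
print('A dot',Rr(717,340),[an(Rr(590,330),Rr(705,235)),an(Rr(705,235),Rr(800,290)),an(Rr(535,275),Rr(633,168))])
s=readout.read_state();print(s['t'],s['ee_pos'],s['qvel'].round(2));print(totool([.526,.1976,.052]))
c=cam('wrist','w2');pickle.dump(c,open('w2.pkl','wb'));print(proj(c,[.526,.1976,.077]))
E
```

```text
B dot [ 0.49633253 -0.28893486] corners mean [ 0.49576163 -0.28777345] [np.float64(97.88804130880497), np.float64(100.48945571561397), np.float64(8.729867373426039), np.float64(8.220256578806296)]
A dot [ 0.5184167  -0.11629966] [np.float64(131.88668910958356), np.float64(58.67421032657058), np.float64(140.23748444076867)]
2.5 [0.52179004 0.16882118 0.14091556] [-0.02 -0.03  0.01  0.01 -0.01  0.  ]
[-0.00357462  0.0290142   0.08886687]
[[367.76501406 257.70865204]]
```

View pics/w2.png

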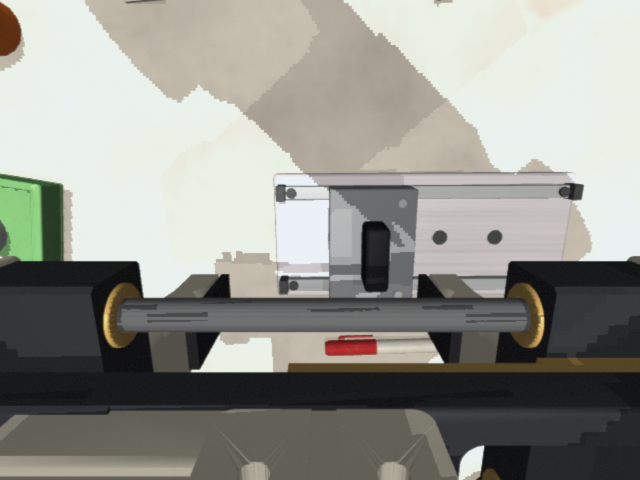

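```bash
python3 - <<'E'
from h import *
import pickle
c=pickle.load(open('w2.pkl','rb'))
A=c['img'].astype(int)
g=A[200:297,340:430].sum(2)
m=((g<150)).astype(np.uint8);n,l,st,ce=cv2.connectedComponentsWithStats(m);i=1+np.argmax(st[1:,4]);print(st[i]+[340,200,0,0,0],ce[i]+[340,200])
for y in(225,240,256,272,285):print(y,[340+k for k in np.where(np.abs(np.diff(A[y,340:430].sum(1)))>40)[0]],A[y,360:392,0].tolist())
for p in((276,175),(573,173),(424,174)):print(ray(c,*p,.012))
for p in((378,223),(378,291),(378,256)):print(ray(c,*p,.077))
E
```

```text
[ 361  221   29   71 1815] [374.93498623 255.80165289]
225 [np.int64(360), np.int64(361), np.int64(362), np.int64(384), np.int64(385), np.int64(386), np.int64(393), np.int64(399), np.int64(414), np.int64(415), np.int64(416)] [162, 147, 71, 23, 15, 9, 16, 12, 17, 11, 14, 12, 14, 18, 11, 14, 16, 11, 10, 10, 11, 12, 10, 13, 15, 38, 72, 100, 105, 106, 105, 107]
240 [np.int64(360), np.int64(361), np.int64(362), np.int64(388), np.int64(389), np.int64(400), np.int64(401), np.int64(412), np.int64(414), np.int64(415)] [151, 99, 35, 8, 11, 12, 17, 26, 33, 37, 40, 42, 41, 40, 40, 43, 39, 40, 40, 37, 37, 37, 36, 36, 37, 37, 35, 31, 28, 54, 92, 106]
256 [np.int64(359), np.int64(360), np.int64(361), np.int64(388), np.int64(389), np.int64(390), np.int64(413), np.int64(414)] [147, 81, 23, 11, 7, 15, 24, 26, 32, 38, 38, 38, 38, 37, 37, 39, 38, 37, 34, 35, 37, 36, 33, 33, 33, 31, 31, 28, 39, 92, 142, 110]
272 [np.int64(360), np.int64(361), np.int64(387), np.int64(388), np.int64(412), np.int64(413)] [93, 44, 14, 10, 11, 13, 17, 20, 26, 25, 23, 24, 23, 26, 23, 21, 20, 23, 21, 20, 22, 20, 23, 21, 21, 18, 14, 22, 55, 100, 104, 104]
285 [np.int64(362), np.int64(363), np.int64(386), np.int64(387), np.int64(388), np.int64(412), np.int64(416), np.int64(417), np.int64(418)] [118, 116, 108, 74, 24, 12, 15, 21, 20, 21, 23, 21, 24, 21, 20, 22, 22, 20, 22, 21, 22, 25, 22, 19, 15, 19, 19, 36, 79, 115, 119, 119]
[0.4764896 0.1331797 0.012    ]
[0.48125273 0.36594939 0.012     ]
[0.47886248 0.24926755 0.012     ]
[0.50339994 0.20394251 0.077     ]
[0.54911532 0.20441377 0.077     ]
[0.52503    0.20416548 0.077     ]
```

jog_arm --rows "-0.004 0.035 0.03 0.3 0.06;-0.004 0.035 0.06 0.3 0.06;-0.004 0.035 0.086 0.3 0.06;-0.004 0.035 0.086 0.3 0.05;-0.004 0.035 0.086 0.3 0.0;-0.004 0.035 0.086 0.3 0.0;-0.004 0.035 0.086 0.3 0.0;-0.004 0.035 0.086 0.3 0.0"

```text
t: 3.35
ee_pos: [0.5276, 0.2049, 0.0569]
eef_rot: [0.016, 1.0, 0.001, 0.001]
force: [-0.1, -0.1, -0.0]
finger_gap: 0.329
gripper_force: 0.0
```

```bash
python3 - <<'E'
from h import *
s=readout.read_state();print(s['t'],s['ee_pos'],s['finger_gap'],s['gripper_force'],s['force'],R.from_quat(s['eef_rot']).as_matrix().round(3))
E
```

```text
3.35 [0.52764404 0.20492152 0.05686281] 0.32899465865575683 0.0 [-0.11438954 -0.05327228 -0.02081702] [[-0.999  0.032  0.002]
 [ 0.032  0.999  0.001]
 [-0.002  0.001 -1.   ]]
```

jog_arm --rows "0 0 0.002 0 0.0;0 0 0.002 0 0.0;0 0 0.002 0 0.0;0 0 0.002 0 0.0"

```text
t: 3.75
ee_pos: [0.5271, 0.2047, 0.0537]
eef_rot: [0.016, 1.0, -0.0, 0.0]
force: [-0.5, -1.8, 3.6]
finger_gap: 0.18
gripper_force: 30.0
```

jog_arm --rows "0 0.015 0 0 0.0;0 0.03 0 0 0.0;0 0.045 0 0 0.0;0.001 0.06 0 0 0.0;0.001 0.07 0 0 0.0;0.001 0.08 0 0 0.0;0.001 0.08 0 0 0.0;0.001 0.08 0 0 0.0"

```text
t: 4.55
ee_pos: [0.5287, 0.2837, 0.0537]
eef_rot: [0.016, 1.0, -0.001, -0.0]
force: [2.0, -8.0, 6.2]
finger_gap: 0.177
gripper_force: 30.0
```

jog_arm --rows "0.0 0.002 0 0 0.0;0.0 0.004 0 0 0.0;0.0 0.004 0 0 0.0;0.0 0.004 0 0 0.0"

```text
t: 4.95
ee_pos: [0.5286, 0.2839, 0.0536]
eef_rot: [0.016, 1.0, -0.004, -0.001]
force: [7.1, -21.3, 9.8]
finger_gap: 0.177
gripper_force: 30.1
```

jog_arm --rows "0 -0.005 0 0 0.0;0 -0.005 0 0 0.05;0 -0.005 0 0 0.05;0 -0.005 0 0 0.05;0 -0.005 -0.03 0 0.05;0 -0.005 -0.07 0 0.05;0.01 -0.05 -0.1 0 0.05;0.02 -0.09 -0.12 0 0.05"

```text
t: 5.75
ee_pos: [0.5062, 0.2007, 0.1744]
eef_rot: [0.015, 1.0, 0.0, 0.0]
force: [1.6, -0.9, 0.2]
finger_gap: 0.569
gripper_force: 0.0
```

jog_arm --rows "0 0 0 0 0.05;0 0 0 0 0.05;0 0 0 0 0.05"

```text
t: 6.05
ee_pos: [0.506, 0.2006, 0.1727]
eef_rot: [0.016, 1.0, -0.0, -0.0]
force: [1.0, -0.0, -0.0]
finger_gap: 0.571
gripper_force: 0.0
```

```bash
python3 - <<'E'
from h import *
import pickle
s=readout.read_state();print(s['t'],s['ee_pos'],s['qvel'].round(2),s['finger_gap'])
c=cam('wrist');pickle.dump(c,open('w3.pkl','wb'));im=c['img'][:,:,::-1]
p=proj(c,[.528,.194,.035])[0];print(p);x,y=(p-[50,37]).astype(int)
print(x,y);cv2.imwrite('pics/w3c.png',cv2.resize(im[y:y+75,x:x+100],None,fx=8,fy=8,interpolation=cv2.INTER_CUBIC))
E
```

```text
6.05 [0.50600159 0.20061886 0.1726662 ] [ 0.01  0.02  0.    0.   -0.    0.  ] 0.5710378490458096
[315.80191556 252.96069183]
265 215
```

View pics/w3c.png

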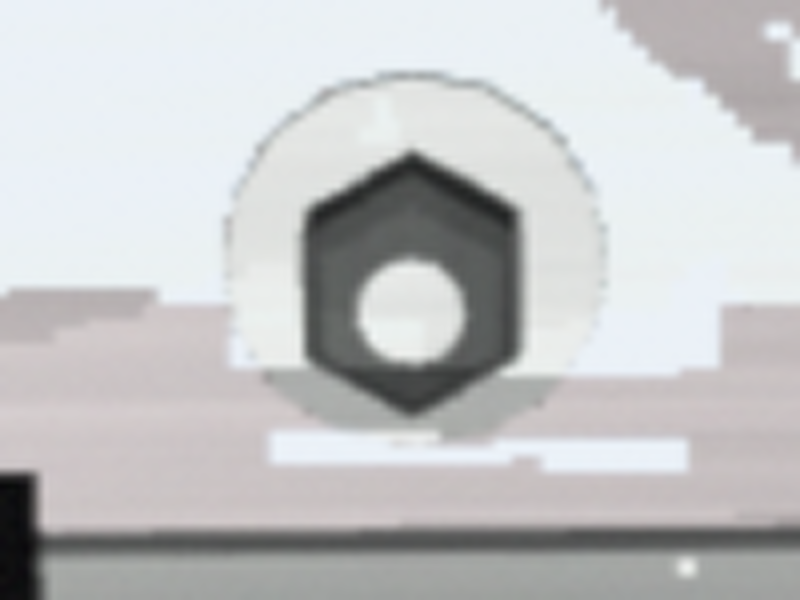

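The crop shows the nut fully bare. The washer is centred at about crop (415,257) and the stud top at (412,312), with two corners on the vertical image axis.

```bash
python3 - <<'E'
from h import *
import pickle
c=pickle.load(open('w3.pkl','rb'))
f=lambda x,y,z:ray(c,265+x/8-.4,215+y/8-.4,z)
print(f(415,257,.016),f(412,312,.035))
a=f(412,150,.029)-f(412,415,.022);print('corner axis ang',np.degrees(np.arctan2(a[1],a[0])),f(305,285,.026),f(520,285,.026))
e=f(100,540,.02)-f(780,530,.02);print(np.degrees(np.arctan2(e[1],e[0])))
s=readout.read_state();y=R.from_quat(s['eef_rot']).as_matrix()[:,1];print('tool y ang',np.degrees(np.arctan2(y[1],y[0])))
A=np.array([.5184,-.1163,.17]);print(totool(A))
E
```

```text
[0.52776092 0.19425581 0.016     ] [0.52857715 0.19423336 0.035     ]
corner axis ang 177.65364913080836 [0.5277872  0.18234423 0.026     ] [0.5285507  0.20593456 0.026     ]
-90.96339894110419
tool y ang 88.19032789361961
[-0.02244454 -0.31645727  0.00252254]
```

jog_arm --rows "-0.009 -0.32 -0.018 0 0.05;-0.009 -0.32 -0.018 0 0.05;-0.009 -0.32 -0.018 0 0.05;-0.009 -0.32 -0.018 0 0.05;-0.009 -0.32 -0.018 0 0.05;-0.009 -0.32 -0.018 0 0.05;-0.009 -0.32 -0.018 0 0.05;-0.009 -0.32 -0.018 0 0.05"

```text
t: 6.9
ee_pos: [0.5048, -0.122, 0.1901]
eef_rot: [0.017, 1.0, -0.0, -0.001]
force: [0.3, 0.6, -0.1]
finger_gap: 0.57
gripper_force: 0.0
```

jog_arm --rows "0 0 0 0 0.05;0 0 0 0 0.05;0 0 0 0 0.05"

```text
t: 7.2
ee_pos: [0.505, -0.119, 0.1908]
eef_rot: [0.015, 1.0, -0.0, -0.0]
force: [-0.6, -0.2, 1.1]
finger_gap: 0.57
gripper_force: 0.0
```

```bash
python3 - <<'E'
from h import *
import pickle
s=readout.read_state();print(s['t'],s['ee_pos'],s['q'].round(2))
c=cam('wrist');pickle.dump(c,open('w4.pkl','wb'));im=c['img'][:,:,::-1]
p=proj(c,[.5184,-.1163,.05])[0];x,y=(p-[40,30]).astype(int)
print(x,y);cv2.imwrite('pics/w4c.png',cv2.resize(im[y:y+60,x:x+80],None,fx=10,fy=10,interpolation=cv2.INTER_CUBIC))
E
```

```text
7.2 [ 0.50499224 -0.11901614  0.19083352] [ 0.15  0.13 -0.38 -0.   -1.06 -1.75]
286 212
```

View pics/w4c.png

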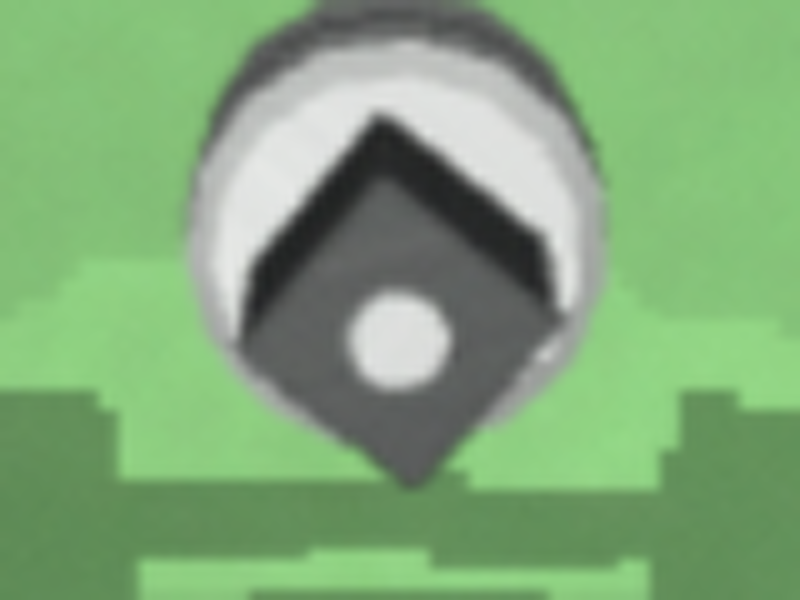

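Socket A's adapter top has crop corners (383,178), (562,318), (412,490) and (242,345), centred at about (400,333).

```bash
python3 - <<'E'
from h import *
import pickle
c=pickle.load(open('w4.pkl','rb'))
f=lambda x,y,z=.063:ray(c,286+x/10-.45,212+y/10-.45,z)
P=[f(383,178),f(562,318),f(412,490),f(242,345)]
for i in range(4):
    d=P[(i+1)%4]-P[i];print(np.degrees(np.arctan2(d[1],d[0]))%90,np.linalg.norm(d))
m=np.mean(P,0);print(m,f(397,340))
m[2]=.040;print(totool(m))
E
```

```text
49.533916101513256 0.018814835910392142
48.55424054320226 0.019200299736670343
46.50758654543793 0.018753865452287705
48.7750786733159 0.018208982413945377
[ 0.51742079 -0.11708629  0.063     ] [ 0.51795613 -0.11732836  0.063     ]
[-0.01240601  0.00234454  0.15096936]
```

jog_arm --rows "-0.0125 0.0023 0.03 -50 0.05;-0.0125 0.0023 0.06 -50 0.05;-0.0125 0.0023 0.08 -50 0.05;-0.0125 0.0023 0.08 -50 0.05;-0.0125 0.0023 0.08 -50 0.05;-0.0125 0.0023 0.08 -50 0.05;-0.0125 0.0023 0.12 -50 0.05;-0.0125 0.0023 0.15 -50 0.05"

```text
t: 8.05
ee_pos: [0.5179, -0.1172, 0.0406]
eef_rot: [-0.409, 0.913, -0.0, 0.001]
force: [0.0, 0.6, -0.3]
finger_gap: 0.571
gripper_force: 0.0
```

jog_arm --rows "0 0 0 0 0.05;0 0 0 0 0.05;0 0 0 0 0;0 0 0 0 0;0 0 0 0 0;0 0 0 0 0;0 0 0 0 0"

```text
t: 8.75
ee_pos: [0.5176, -0.1182, 0.0417]
eef_rot: [-0.408, 0.913, -0.0, 0.0]
force: [-1.2, 1.5, 4.7]
finger_gap: 0.228
gripper_force: 29.9
```

jog_arm --rows "0 0 -0.02 0 0;0 0 -0.06 0 0;0 0 -0.1 0 0;-0.239 0.2003 -0.1 -10.5 0;-0.239 0.2003 -0.1 -10.5 0;-0.239 0.2003 -0.1 -10.5 0;-0.239 0.2003 -0.1 -10.5 0;-0.239 0.2003 -0.1 -10.5 0"

```text
t: 9.55
ee_pos: [0.5249, 0.1335, 0.1412]
eef_rot: [-0.49, 0.872, 0.0, -0.0]
force: [1.7, -0.9, -2.3]
finger_gap: 0.225
gripper_force: 29.9
```

```bash
cat >> h.py <<'E'
def st(p=None):
    s=readout.read_state();y=R.from_quat(s['eef_rot']).as_matrix()[:,1]
    print(round(s['t'],2),s['ee_pos'].round(4),'yaw',round(np.degrees(np.arctan2(y[1],y[0])),2),'F',s['force'].round(1),'gap',round(s['finger_gap']*.0876,4),s['gripper_force'],s['q'].round(2))
    if p is not None: print('tool shift',totool(p).round(4))
E
python3 -c "
from h import *
st([.5278,.1937,.10])"
```

```text
9.55 [0.5249 0.1335 0.1412] yaw 148.65 F [ 1.7 -0.9 -2.3] gap 0.0197 29.88455593585968 [ 0.61  0.21 -0.4  -0.   -0.96 -1.16]
tool shift [-0.0529  0.0288  0.0412]
```

jog_arm --rows "-0.035 0.019 0 0 0;-0.035 0.019 0 0 0;-0.035 0.019 0 0 0;-0.035 0.019 0.02 0 0;-0.035 0.019 0.04 0 0;-0.035 0.019 0.04 0 0;-0.035 0.019 0.04 0 0"

```text
t: 10.25
ee_pos: [0.5274, 0.1703, 0.1013]
eef_rot: [-0.489, 0.872, -0.0, -0.001]
force: [0.4, -0.1, -1.0]
finger_gap: 0.227
gripper_force: 29.9
```

```bash
python3 -c "
from h import *
st([.5278,.1937,.10])
c=cam('wrist');im=c['img'][:,:,::-1]
cv2.imwrite('pics/w5.png',im)
"
```

```text
10.25 [0.5274 0.1703 0.1013] yaw 148.6 F [ 0.4 -0.1 -1. ] gap 0.0198 29.88566279411316 [ 0.67  0.28 -0.42  0.   -0.87 -1.21]
tool shift [-0.0201  0.0119  0.0013]
```

jog_arm --rows "-0.02 0.012 0 0 0;-0.02 0.012 0 0 0;-0.02 0.012 0 0 0;-0.02 0.012 0.013 0 0;-0.02 0.012 0.025 0 0;-0.02 0.012 0.026 0 0;-0.02 0.012 0.026 0 0"

```text
t: 11.0
ee_pos: [0.5272, 0.1941, 0.0742]
eef_rot: [-0.49, 0.872, -0.0, -0.001]
force: [-1.0, -0.9, -3.0]
finger_gap: 0.227
gripper_force: 29.9
```

```bash
python3 -c "
from h import *
st([.5278,.1937,.0545])"
```

```text
11.0 [0.5272 0.1941 0.0742] yaw 148.65 F [-1.  -0.9 -3. ] gap 0.0199 29.88551527261734 [ 0.7   0.32 -0.43  0.   -0.82 -1.25]
tool shift [-0.     -0.0008  0.0197]
```

Lowering in small steps and watching the force.

jog_arm --rows "0 -0.0008 0.002 0 0;0 -0.0008 0.004 0 0;0 -0.0008 0.006 0 0;0 -0.0008 0.008 0 0;0 -0.0008 0.008 0 0"

```text
t: 11.5
ee_pos: [0.5295, 0.1954, 0.0695]
eef_rot: [-0.49, 0.872, 0.0, 0.002]
force: [-4.1, 1.6, 15.1]
finger_gap: 0.226
gripper_force: 30.0
```

jog_arm --rows "0 0 0 8 0;0 0 0 15 0;0 0 0 22 0;0 0 0 30 0;0 0 0 30 0"

```text
t: 12.0
ee_pos: [0.5303, 0.1947, 0.0696]
eef_rot: [-0.246, 0.969, -0.0, 0.002]
force: [0.6, -1.8, 11.8]
finger_gap: 0.227
gripper_force: 30.0
```

```bash
python3 -c "
from h import *
st([.5278,.1937,.0545])"
```

```text
12.0 [0.5303 0.1947 0.0696] yaw 118.46 F [ 0.6 -1.8 11.8] gap 0.0199 29.978264272212982 [ 0.7   0.33 -0.43  0.   -0.8  -1.78]
tool shift [0.0028 0.0004 0.0151]
```

jog_arm --rows "0 0 -0.008 0 0;0 0 -0.008 0 0;0 0 -0.008 0 0"

```text
t: 12.3
ee_pos: [0.5282, 0.1945, 0.0752]
eef_rot: [-0.248, 0.969, 0.0, 0.0]
force: [-0.7, -0.4, -2.1]
finger_gap: 0.227
gripper_force: 30.0
```

```bash
python3 -c "
from h import *
st([.5282,.1940,.0700])"
```

```text
12.3 [0.5282 0.1945 0.0752] yaw 118.67 F [-0.7 -0.4 -2.1] gap 0.0199 29.95727688074112 [ 0.7   0.32 -0.43 -0.   -0.82 -1.77]
tool shift [ 0.0002 -0.0004  0.0052]
```

jog_arm --rows "0.0002 -0.0004 0.004 0 0;0.0002 -0.0004 0.006 0 0;0.0012 -0.0004 0.007 0 0;0.0012 0.0006 0.007 0 0;0.0012 -0.0014 0.007 0 0;0.0022 -0.0004 0.007 0 0;0.0002 -0.0004 0.007 0 0;-0.001 -0.0004 0.007 0 0"

```text
t: 13.1
ee_pos: [0.5292, 0.1941, 0.0687]
eef_rot: [-0.248, 0.969, -0.0, -0.0]
force: [-3.7, -2.4, 12.6]
finger_gap: 0.229
gripper_force: 30.0
```

```bash
python3 -c "
from h import *
st([.5282,.1940,.0700])"
```

```text
13.1 [0.5292 0.1941 0.0687] yaw 118.68 F [-3.7 -2.4 12.6] gap 0.0201 29.98960107564926 [ 0.7   0.33 -0.43  0.   -0.81 -1.77]
tool shift [ 0.0009  0.0004 -0.0013]
```

Socket A stopped about 14 mm high in both orientations, so it doesn't fit. I'll put it back where it stood.

jog_arm --rows "0 0 -0.03 0 0;0 0 -0.07 0 0;0.03 -0.05 -0.07 0 0;0.159 -0.2685 -0.07 0 0;0.159 -0.2685 -0.07 0 0;0.159 -0.2685 -0.07 0 0;0.159 -0.2685 -0.07 0 0;0.159 -0.2685 -0.07 0 0"

```text
t: 13.9
ee_pos: [0.5175, -0.107, 0.1373]
eef_rot: [-0.248, 0.969, 0.0, -0.001]
force: [1.8, 0.1, -1.2]
finger_gap: 0.228
gripper_force: 30.0
```

```bash
python3 -c "
from h import *
st([.5180,-.1180,.0440])"
```

```text
13.9 [ 0.5175 -0.107   0.1373] yaw 118.67 F [ 1.8  0.1 -1.2] gap 0.02 29.97029721736908 [ 0.17  0.2  -0.43 -0.   -0.94 -1.24]
tool shift [ 0.0047 -0.01    0.0933]
```

jog_arm --rows "0 0 0 0 0;0 0 0.03 0 0;0 0 0.06 0 0;0 0 0.085 0 0;0 0 0.09 0 0;0 0 0.09 0 0"

```text
t: 14.5
ee_pos: [0.518, -0.1053, 0.0472]
eef_rot: [-0.248, 0.969, 0.0, -0.002]
force: [0.2, -0.6, -0.4]
finger_gap: 0.224
gripper_force: 30.0
```

```bash
python3 -c "
from h import *
st([.5180,-.1180,.0415])"
```

```text
14.5 [ 0.518  -0.1053  0.0472] yaw 118.67 F [ 0.2 -0.6 -0.4] gap 0.0196 29.968759417533875 [ 0.17  0.31 -0.53 -0.   -0.73 -1.24]
tool shift [ 0.0061 -0.0112  0.0057]
```

jog_arm --rows "0 0 0.003 0 0;0 0 0.005 0 0;0 0 0.006 0 0;0 0 0.006 0 0"

```text
t: 14.9
ee_pos: [0.5193, -0.1052, 0.0427]
eef_rot: [-0.248, 0.969, -0.0, 0.0]
force: [0.4, 0.1, -2.0]
finger_gap: 0.224
gripper_force: 30.0
```

jog_arm --rows "0 0 0.0015 0 0;0 0 0.0015 0 0;0 0 0.001 0 0.05;0 0 0.001 0 0.05;0 0 0.001 0 0.05;0 0 -0.04 0 0.05;0 0 -0.08 0 0.05;0 0 -0.12 0 0.05"

```text
t: 15.7
ee_pos: [0.5188, -0.1054, 0.1634]
eef_rot: [-0.248, 0.969, -0.0, -0.0]
force: [1.5, 0.6, -0.5]
finger_gap: 0.568
gripper_force: 0.0
```

```bash
python3 -c "
from h import *
st([.4960,-.2884,.12])"
```

```text
15.7 [ 0.5188 -0.1054  0.1634] yaw 118.67 F [ 1.5  0.6 -0.5] gap 0.0498 0.0 [ 0.17  0.17 -0.4   0.   -1.   -1.24]
tool shift [ 0.1077 -0.1496  0.0435]
```

jog_arm --rows "0.1077 -0.1496 -0.01 19.9 0.05;0.1077 -0.1496 -0.01 19.9 0.05;0.1077 -0.1496 -0.01 19.9 0.05;0.1077 -0.1496 -0.01 19.9 0.05;0.1077 -0.1496 -0.01 19.9 0.05;0.1077 -0.1496 -0.01 19.9 0.05;0.1077 -0.1496 -0.01 19.9 0.05"

```text
t: 16.4
ee_pos: [0.4962, -0.2878, 0.172]
eef_rot: [-0.076, 0.997, 0.0, -0.0]
force: [0.1, -0.0, -0.4]
finger_gap: 0.573
gripper_force: 0.0
```

```bash
python3 -c "
from h import *
import pickle
st([.4960,-.2884,.0415])
c=cam('wrist');pickle.dump(c,open('w6.pkl','wb'));im=c['img'][:,:,::-1]
p=proj(c,[[.496,-.2884,.05],[.518,-.1054,.05]]);print(p)
x,y=np.maximum((p[0]-[40,30]).astype(int),0);print(x,y)
a=cv2.resize(im[y:y+60,x:x+80],None,fx=6,fy=6,interpolation=cv2.INTER_CUBIC)
b=cv2.resize(im[120:480,320:640],(320,360))
cv2.imwrite('pics/w6c.png',np.hstack([a,b]))
"
```

```text
16.4 [ 0.4962 -0.2878  0.172 ] yaw 98.77 F [ 0.1 -0.  -0.4] gap 0.0502 0.0 [-0.18  0.24 -0.29 -0.   -1.04 -1.23]
tool shift [ 0.0003 -0.0006  0.1305]
[[322.16074687 231.28933952]
 [535.79287049 289.40314432]]
282 201
```

View pics/w6c.png

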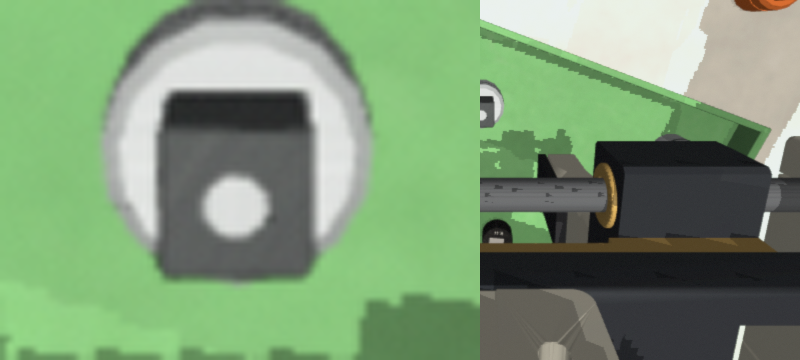

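Socket B's adapter is square to the tool, with its centre at crop (237,204). Socket A is hidden behind the gripper, so I'll check it later.

```bash
python3 -c "
from h import *
import pickle
c=pickle.load(open('w6.pkl','rb'));p=ray(c,321.1,234.5,.063);print(p);p[2]=.0405;st(p)
"
```

```text
[ 0.49560918 -0.28925439  0.063     ]
16.45 [ 0.4964 -0.2874  0.172 ] yaw 98.82 F [ 0.8  0.6 -0.3] gap 0.0498 0.0 [-0.18  0.24 -0.29 -0.   -1.04 -1.23]
tool shift [ 0.001  -0.0017  0.1315]
```

jog_arm --rows "0.001 -0.0015 0.045 0 0.05;0.001 -0.0015 0.09 0 0.05;0.001 -0.0015 0.12 0 0.05;0.001 -0.0015 0.13 0 0.05;0.001 -0.0015 0.13 0 0;0.001 -0.0015 0.13 0 0;0.001 -0.0015 0.13 0 0;0.001 -0.0015 0.13 0 0"

```text
t: 17.25
ee_pos: [0.4966, -0.2901, 0.0438]
eef_rot: [-0.077, 0.997, -0.0, 0.001]
force: [-0.5, 0.0, -0.8]
finger_gap: 0.266
gripper_force: 0.0
```

jog_arm --rows "0 0 0 0 0;0 0 0 0 0"

```text
t: 17.45
ee_pos: [0.4964, -0.2901, 0.0435]
eef_rot: [-0.077, 0.997, -0.0, 0.001]
force: [-1.2, 2.1, 7.0]
finger_gap: 0.225
gripper_force: 30.0
```

```bash
python3 -c "
from h import *
st([.5282,.1942,.14])
"
```

```text
17.45 [ 0.4964 -0.2901  0.0435] yaw 98.78 F [-1.2  2.1  7. ] gap 0.0197 29.999153316020966 [-0.19  0.38 -0.43  0.   -0.76 -1.23]
tool shift [-0.1056  0.4737 -0.0967]
```

jog_arm --rows "0 0 -0.03 0 0;0 0 -0.07 0 0;0 0 -0.1 0 0;-0.1055 0.4737 -0.1 10 0;-0.1055 0.4737 -0.1 10 0;-0.1055 0.4737 -0.1 10 0;-0.1055 0.4737 -0.1 10 0;-0.1055 0.4737 -0.1 10 0"

```text
t: 18.25
ee_pos: [0.5114, -0.0435, 0.1424]
eef_rot: [0.011, 1.0, 0.0, 0.0]
force: [0.6, -0.1, -2.4]
finger_gap: 0.224
gripper_force: 30.0
```

```bash
python3 -c "
from h import *
st([.5282,.1942,.14])
"
```

```text
18.25 [ 0.5114 -0.0435  0.1424] yaw 88.73 F [ 0.6 -0.1 -2.4] gap 0.0196 29.988659620285034 [ 0.3   0.17 -0.46 -0.   -0.94 -1.89]
tool shift [-0.0115  0.238   0.0025]
```

jog_arm --rows "-0.0115 0.236 0.0 0 0;-0.0115 0.236 0.0 0 0;-0.0115 0.236 0.0 0 0;-0.0115 0.236 0.0 0 0;-0.0115 0.236 0.0 0 0;-0.0115 0.236 0.0 0 0;-0.0115 0.236 0.0 0 0;-0.0115 0.236 0.02 0 0"

```text
t: 19.05
ee_pos: [0.5297, 0.1907, 0.1242]
eef_rot: [0.011, 1.0, 0.001, 0.002]
force: [1.6, -0.7, -2.1]
finger_gap: 0.224
gripper_force: 30.0
```

jog_arm --rows "0 0 0 0 0;0 0 0.02 0 0;0 0 0.02 0 0"

```text
t: 19.35
ee_pos: [0.5271, 0.1886, 0.1008]
eef_rot: [0.012, 1.0, -0.001, -0.002]
force: [-1.6, -0.2, -1.9]
finger_gap: 0.228
gripper_force: 30.0
```

```bash
python3 -c "
from h import *
st([.5282,.1942,.077])
"
```

```text
19.35 [0.5271 0.1886 0.1008] yaw 88.66 F [-1.6 -0.2 -1.9] gap 0.02 29.99003827571869 [ 0.69  0.29 -0.41 -0.   -0.88 -2.29]
tool shift [-0.001   0.0057  0.0238]
```

jog_arm --rows "-0.0014 0.0056 0.01 0 0;-0.0014 0.0056 0.02 0 0;-0.0014 0.0056 0.024 0 0;-0.0014 0.0056 0.024 0 0"

```text
t: 19.75
ee_pos: [0.5296, 0.1957, 0.0775]
eef_rot: [0.011, 1.0, -0.0, -0.001]
force: [-0.0, -0.2, -2.5]
finger_gap: 0.228
gripper_force: 30.0
```

```bash
python3 -c "
from h import *
st([.5286,.1942,.0565])
"
```

```text
19.75 [0.5296 0.1957 0.0775] yaw 88.77 F [-0.  -0.2 -2.5] gap 0.02 29.990150928497314 [ 0.7   0.32 -0.42 -0.   -0.83 -2.29]
tool shift [ 0.0009 -0.0015  0.021 ]
```

jog_arm --rows "0.001 -0.0015 0.003 0 0;0.001 -0.0015 0.006 0 0;0.001 -0.0015 0.008 0 0;0.001 -0.0015 0.01 0 0;0.001 -0.0015 0.01 0 0"

```text
t: 20.25
ee_pos: [0.5288, 0.1944, 0.068]
eef_rot: [0.011, 1.0, -0.0, -0.0]
force: [-0.5, -0.2, -2.3]
finger_gap: 0.225
gripper_force: 30.0
```

```bash
python3 -c "
from h import *
st([.5286,.1942,.0565])
"
```

```text
20.25 [0.5288 0.1944 0.068 ] yaw 88.76 F [-0.5 -0.2 -2.3] gap 0.0197 29.989730715751648 [ 0.7   0.33 -0.43 -0.   -0.8  -2.29]
tool shift [ 0.0002 -0.0002  0.0115]
```

It has gone below the nut top with no force, so socket B fits. Pressing down.

jog_arm --rows "0 0 0.003 0 0;0 0 0.006 0 0;0 0 0.009 0 0;0 0 0.012 0 0;0 0 0.0125 0 0;0 0 0.0125 0 0"

```text
t: 20.85
ee_pos: [0.5291, 0.1945, 0.0565]
eef_rot: [0.011, 1.0, -0.0, 0.0]
force: [-3.8, -1.4, 7.5]
finger_gap: 0.226
gripper_force: 30.0
```

```bash
python3 -c "
from h import *
st([.5286,.1942,.0565])
"
```

```text
20.85 [0.5291 0.1945 0.0565] yaw 88.79 F [-3.8 -1.4  7.5] gap 0.0198 29.998056292533875 [ 0.7   0.35 -0.45  0.   -0.78 -2.29]
tool shift [ 0.0005 -0.0004 -0.    ]
```

jog_arm --rows "0 0 0.001 0 0;0 0 0.002 0 0;0 0 0.002 0 0;0 0 0.002 0 0"

```text
t: 21.25
ee_pos: [0.5293, 0.1946, 0.0564]
eef_rot: [0.01, 1.0, 0.0, 0.001]
force: [-10.6, -3.4, 26.1]
finger_gap: 0.225
gripper_force: 30.0
```

```bash
python3 -c "
from h import *
st()
a=cam('scene');t=cam('top');A=a['img'][:,:,::-1];T=t['img'][:,:,::-1]
r=lambda im,x,y,w,h,k:cv2.resize(im[y:y+h,x:x+w],None,fx=k,fy=k,interpolation=cv2.INTER_CUBIC)
cv2.imwrite('pics/end.png',np.vstack([r(A,190,190,200,150,2)[:290].repeat(1,1) if 0 else np.hstack([r(A,190,180,130,95,3),r(A,310,220,130,95,3)]),np.hstack([r(T,120,190,130,95,3),r(T,310,190,130,95,3)])]))
"
```

```text
21.25 [0.5293 0.1946 0.0564] yaw 88.83 F [-10.6  -3.4  26.1] gap 0.0197 29.99776303768158 [ 0.7   0.35 -0.45  0.   -0.78 -2.29]
```

View pics/end.png

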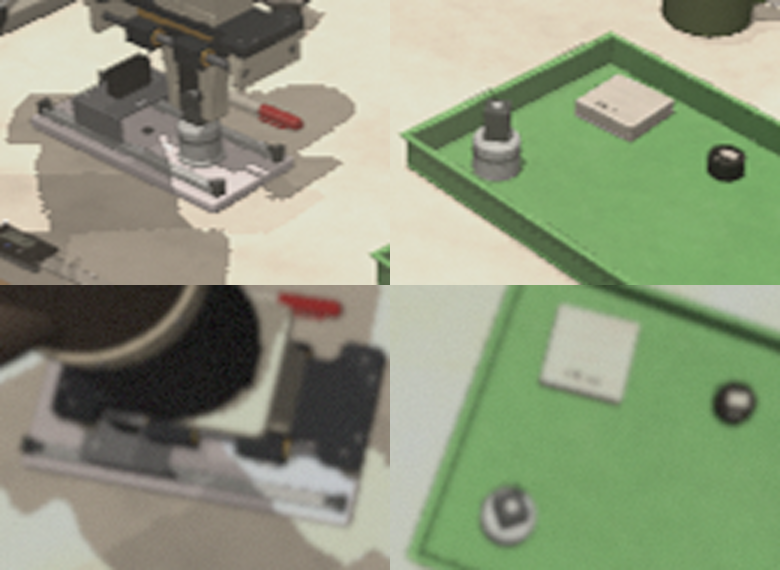

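Socket A stands upright in the tray at about crop (497,140), the guard is at its far stop, and socket B is down on the washer, still held.

```bash
python3 -c "
from h import *
print(ticket.hand_in())"
```

```text
the job is handed in; nothing more can be done
None
```

The job is handed in at about 21 s: the guard is fully open at its stop, the fitting socket (the one that started at the far -y end of the tray) is pressed fully down on the nut and still held in the gripper, and the other, which stopped about 14 mm high on the nut, stands upright in the green tray.

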